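Put the salt cellar back through the gap between mortar and jar

ROBOT

A 6-joint arm with a two-finger parallel gripper is mounted at the origin on the work surface. World frame = base frame: x ahead of the robot, y to its left, z up, the work surface at z = 0. Lengths are in m, angles in rad, forces in N, time in s.
With the tool pointing down it reaches from about 0.375 to 0.825 m from the base axis. Payload 5.5 kg.
Tool frame: the origin (TCP) lies midway between the tips of the shut fingers; the grasp point (between the pads) lies 19 mm behind it; z points along the fingers, y is the line along which they close (so a half turn about z gives the same grasp; the last joint's range is limited). The gripper opens to 85 mm and grips with 20 to 120 N. Pads are 22 mm wide; open, the fingers measure 114 mm over their backs; the gripper's body (76 mm by 85 mm) begins 54 mm behind the grasp point. The pads swing forward as they close: fully open they stand 13 mm farther back than shut.
Start: joints at [-1.177, 0.314, -0.047, 1.21, 0, 1.571], TCP at [0.23, -0.554, 0.231] pointing down, gripper open.
Joint ranges: [-2.67, 2.67], [-0.69, 1.73], [-1.03, 1.25], [-2.08, 2.16], [-1.42, 1.45], [-3.14, 3.14]. Speed limits (rad/s): [2.39, 2.39, 3.01, 3.14, 3.14, 3.14].

INTERFACE

Orientations are given as a rotation vector (axis times angle).
In Python, from bench import goto, move_l, movej, gripper_open, grab, pause, solve_ik, get_obs, get_image, IKError, job_done gives the robot as it stands. Calls block until the motion is done:
- goto(position, orientation): joint-space move of the TCP to a pose.
- move_l(position, v=0.15, rot=None, force_limit=None): straight line of the TCP; rot=None keeps the orientation; v is the mean speed in m/s. With force_limit (N) it stops when the force on the tool has changed by that much, and returns True; else False.
- movej(angles): joint-space move.
- gripper_open() and grab(force=None): open the fingers fully, or close them until they stop; force is the grip in N (None keeps the last).
- pause(seconds).
- solve_ik(position, orientation): joint angles nearest the present ones, or None.
- get_obs(): the state.
- get_image(name): name is "scene" or "side" or "wrist"; returns a dict with "image" (420x560x3 uint8, blue, green, red), "fx", "fy", "cx", "cy" (pixels), "R" (3x3) and "t" (3): a world point X has camera coordinates R X + t. Camera axes: x right, y down, z forward; pixel columns grow to the right and rows downward; lengths in m; the calibration is good to about 2 mm. A picture is of the moment at which its call begins. There is no depth.
A pose or a line that the arm cannot do raises IKError and nothing moves.
- job_done(): hands the job in; it is judged then, once.
The state is a dict: "time": time; "q": joint angles; "joint_velocities": joint speeds; "tau": joint torques, N m; "eef_pos": TCP position; "eef_rot": TCP orientation; "contact_force": force on the tool from outside, world axes, zero at the start; "moment": the same for the moment, N m; "grip_width": opening from 0.0 (shut) to 1.0 (fully open); "finger_force": force on a finger pad.
Only numpy, scipy, OpenCV 4.12 (cv2) and the standard library are available. Lean on these libraries where they do the work, as an engineer would, in place of code of your own. Each camera call takes 0.05 s, during which the arm holds its last target. There are 200 camera calls.

TASK

Put the salt away: with the fingertips, gently push the round white salt cellar along the counter, through the narrow gap between the stone mortar and the clay jar, until it stands wholly on the round blue mat behind them. Do not go round the outside, lift the cellar off the counter or tip it, and leave the regulator weight, funnel, spoon and spice tin where they are.

Things in the scene. Friction and masses are not known exactly. Their poses are not given: they have to be found in the camera images.
- salt_cellar: loose round salt cellar, white ceramic with a blue band round its side and a flat white lid: a plain upright cylinder 80 mm in diameter up to 38 mm high, lid 74 mm in diameter, 46 mm high in all, about 0.3 to 0.55 kg; slides on the counter. Origin: centre of its underside (z = 0 on the counter). Starts on the robot's side of the gap, up to about 50 mm to one side of the gap's centre line
- mat: round blue mat 124 mm in diameter, stuck flat to the counter (under 1 mm thick, no edge to catch on). Origin: its centre; its x axis points along the way through the gap, away from the robot; the gap's middle lies 95 mm from the mat's centre on the -x side
- mortar: squat grey stone mortar, too heavy to shift (fixed), 104 mm in diameter, 58 mm high, upright; stands on one side of the gap (either). Origin: centre of its underside
- jar: squat brown clay jar with a wooden lid, too heavy to shift (fixed), 104 mm in diameter, 58 mm high, upright; stands on the other side of the gap. Its centre is 192 to 196 mm from the mortar's, so the gap is 88 to 92 mm wide. Origin: centre of its underside
- regulator_weight: loose steel pressure-regulator weight, 36 mm in diameter, 44 mm high, upright beside the mat; to be left alone. Origin: centre of its underside
- funnel: loose small aluminium funnel standing mouth down beside the mat, 76 mm in diameter at the counter, 68 mm high; to be left alone. Origin: centre of its mouth, on the counter
- spoon: loose wooden spoon about 200 mm long lying along its x axis to the side of the work; to be left alone. Origin: near its middle, on the counter
- spice_tin: loose red tin 52 mm in diameter, 60 mm high, upright to the other side of the work; to be left alone. Origin: centre of its underside
There are look-alikes about, which are no part of the job. Leave any purple look-alike of the salt_cellar alone.

How it is judged:
By the outcome, as a careful person would: the job done as asked, in the order asked, and still so for the second after the job is handed in, with the robot touching nothing.
It also fails if it takes over 54 s, if anything falls off the work surface, if the arm or the gripper's body presses on something with over 40 N, if the wrist force passes 120 N, or if a joint passes its speed limit or range.

## Working session

There is one attempt and no reset: what is moved stays moved. The work goes in short steps, each a Python script; the robot and the scene stay as the last script left them, time stands still between calls to the robot, and variables do not carry over. Pictures are saved under pics/ and viewed, at most 10 in all, crops included, and the job is handed in when it is done.

```bash
mkdir -p pics; ls; python3 - <<'E'
from bench import *
import cv2,numpy as np
for n in("scene","side"):
    d=get_image(n); cv2.imwrite(f"pics/{n}0.png",d["image"]); print(n,d["fx"],d["cx"],d["cy"],np.round(-np.array(d["R"]).T@np.array(d["t"]),3))
print(get_obs()["time"],get_obs()["eef_rot"])
E
```

```text
pics
scene 427.6611326919148 280.1555798666865 219.00130002221601 [1.088 0.364 0.701]
side 398.13729347246397 284.24749686564087 213.84843527870356 [ 0.347 -0.595  0.688]
0.1 [-3.07945144e+00 -6.14200868e-01  4.97092197e-04]
```

View pics/scene0.png

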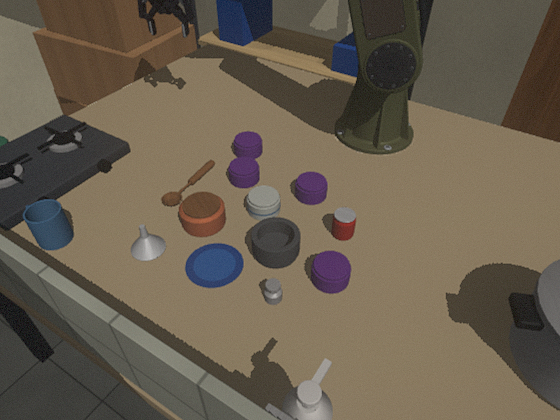

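View pics/side0.png

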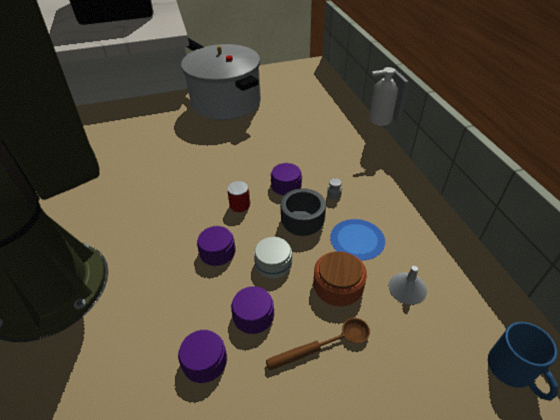

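Scene view: the mat is at (215,265), the mortar at (276,242), the jar at (203,213), the weight at (273,291), the funnel at (148,243), the spoon at (190,183) and the tin at (344,223). There are five cellar-like things. Four are purple, at (248,145), (244,171), (311,187) and (331,271), and one is white, at (264,202), or (273,256) in the side view. Only the white one fits the description. Next I measure, and confirm it in a crop.

```bash
cat > h.py <<'E'
from bench import *
import cv2,numpy as np
from scipy.optimize import least_squares
def cast(d,px,z):
    R=np.array(d["R"]);t=np.array(d["t"]);c=-R.T@t
    px=np.atleast_2d(px).astype(float)
    r=np.c_[(px[:,0]-d["cx"])/d["fx"],(px[:,1]-d["cy"])/d["fy"],np.ones(len(px))]@R
    return (c+r*((z-c[2])/r[:,2])[:,None])[:,:2],c
def proj(d,X):
    p=np.array(d["R"])@np.array(X)+np.array(d["t"]);return np.array([d["fx"]*p[0]/p[2]+d["cx"],d["fy"]*p[1]/p[2]+d["cy"]])
S={"mat":((95,120,50),(125,255,255),0,.062),"cellar":((0,0,95),(179,70,255),.046,.037),
   "jar":((3,120,30),(14,255,255),.058,.052),"mortar":((0,0,0),(179,110,85),.058,.052)}
def blob(d,name,seed,roi=34):
    lo,hi,z,r=S[name]; m=cv2.inRange(cv2.cvtColor(d["image"],cv2.COLOR_BGR2HSV),lo,hi)
    w=np.zeros_like(m);cv2.circle(w,tuple(int(v) for v in seed),roi,255,-1)
    m=cv2.morphologyEx(m&w,cv2.MORPH_OPEN,np.ones((3,3)))
    c=max(cv2.findContours(m,cv2.RETR_EXTERNAL,cv2.CHAIN_APPROX_NONE)[0],key=cv2.contourArea)
    return c
def circ(d,name,seed,roi=34):
    z,r=S[name][2:]; c=cv2.convexHull(blob(d,name,seed,roi)) ; c=blob(d,name,seed,roi) if name=="mat" else c
    P,cam=cast(d,c[:,0]+0.0,z)
    u=P.mean(0)-cam[:2];u/=np.linalg.norm(u)
    o=P.mean(0)
    for _ in range(4):
        k=P if z==0 else P[(P-o)@u>-.2*r]
        s=least_squares(lambda v:np.hypot(*(k-v[:2]).T)-v[2],[*o,r],loss="soft_l1",f_scale=.002)
        s=least_squares(lambda v:np.hypot(*(k-v).T)-r,s.x[:2],loss="soft_l1",f_scale=.002) ;o=s.x
    rf=np.hypot(*(k-o).T)
    return o,rf.mean(),rf.std(),c
E
python3 - <<'E'
from h import *
seeds={"scene":dict(mat=(215,265),cellar=(264,202),jar=(203,213),mortar=(276,242)),"side":dict(mat=(358,240),cellar=(273,256),jar=(340,279),mortar=(303,212))}
out=[]
for n in seeds:
    d=get_image(n);im=d["image"].copy();hsv=cv2.cvtColor(im,cv2.COLOR_BGR2HSV)
    for k,s in seeds[n].items():
        print(n,k,"hsv",hsv[s[1],s[0]],end=" ")
        try:
            o,r,sd,c=circ(d,k,s);print(np.round(o,4),round(r,4),round(sd,4));cv2.drawContours(im,[c],-1,(0,255,255),1)
        except Exception as e:print(e)
    x,y=seeds[n]["cellar"];y=max(y,110);out.append(cv2.resize(im[y-75:y+105,x-120:x+120-0],(800,600))[:, :] if 0 else cv2.resize(im[y-80:y+100,x-125:x+125],(400*1,288)))
cv2.imwrite("pics/crop1.png",cv2.resize(np.vstack(out),(800,1152))[:1152]) if 0 else cv2.imwrite("pics/crop1.png",cv2.resize(np.hstack(out),(800,288)))
E
```

```text
scene mat hsv [109 134 120] [ 0.6662 -0.072 ] 0.0588 0.0012
scene cellar hsv [ 30  19 145] [ 0.4671 -0.0825] 0.0374 0.0011
scene jar hsv [ 15 126 101] [ 0.5952 -0.1592] 0.0516 0.0015
scene mortar hsv [30 12 64] [0.5703 0.0175] 0.0532 0.0028
side mat hsv [106 159 188] [ 0.6686 -0.0712] 0.0579 0.0037
side cellar hsv [ 46  15 192] [ 0.466 -0.082] 0.0374 0.0007
side jar hsv [ 14 170  96] [ 0.573  -0.1859] 0.0518 0.0008
side mortar hsv [75 11 94] [0.5621 0.0057] 0.0512 0.0025
```

View pics/crop1.png

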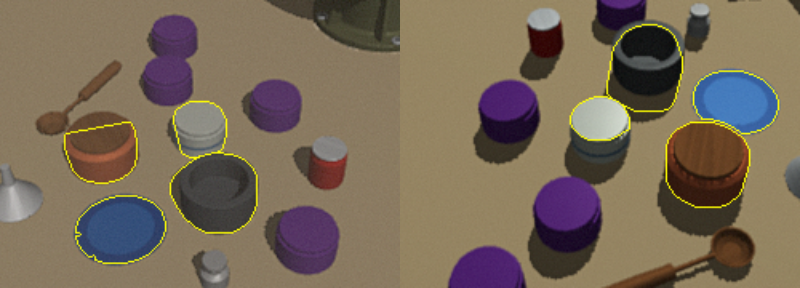

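The crop confirms the white cellar: blue band, flat white lid, and both views agree on (0.467, -0.082). The jar and mortar rim outlines are poor: the jar lid is cut off in the scene view, and the mortar's rim is lost in the side view. I'll refit both from the near-side base edges at z=0 and check against the known distances.

```bash
cat >> h.py <<'E'
def base(d,name,seed,r=.052):
    c=cv2.convexHull(blob(d,name,seed)); m=np.zeros((420,560),np.uint8);cv2.drawContours(m,[c],-1,255,-1)
    c=cv2.findContours(m,cv2.RETR_EXTERNAL,cv2.CHAIN_APPROX_NONE)[0][0][:,0]
    P,cam=cast(d,c,0); o=P[np.argmin(np.hypot(*(P-cam[:2]).T))]
    u=o-cam[:2];u/=np.linalg.norm(u);o=o+r*u
    for _ in range(8):
        k=P[((P-o)@u<-.25*r)]
        o=least_squares(lambda v:np.hypot(*(k-v).T)-r,o,loss="soft_l1",f_scale=.002).x
    return o,(np.hypot(*(k-o).T)-r).std()
E
python3 - <<'E'
from h import *
seeds={"scene":dict(jar=(203,213),mortar=(276,242)),"side":dict(jar=(340,279),mortar=(303,212))}
m=np.array([.667,-.0716]);J=[];
for n in seeds:
    d=get_image(n);r={}
    for k,s in seeds[n].items():
        r[k],sd=base(d,k,s);print(n,k,np.round(r[k],4),round(sd,4),"to mat(.136)",np.round(np.hypot(*(r[k]-m)),4))
    print("dist",np.hypot(*(r["jar"]-r["mortar"])),"mid-mat",m-(r["jar"]+r["mortar"])/2)
E
```

```text
scene jar [ 0.5753 -0.1792] 0.0013 to mat(.136) 0.1414
scene mortar [0.5607 0.0129] 0.0011 to mat(.136) 0.1358
dist 0.19262462865628005 mid-mat [0.09899214 0.01152953]
side jar [ 0.5799 -0.1727] 0.0007 to mat(.136) 0.1334
side mortar [ 0.5547 -0.004 ] 0.0023 to mat(.136) 0.1311
dist 0.17055223038943618 mid-mat [0.09970338 0.0167591 ]
```

```bash
cat >> h.py <<'E'
def rv(psi): return np.pi*np.array([np.cos(psi/2),np.sin(psi/2),0])
E
python3 - <<'E'
from h import *
d=get_image("scene")
m=cv2.inRange(cv2.cvtColor(d["image"],cv2.COLOR_BGR2HSV),(125,80,30),(155,255,255))
for c in cv2.findContours(m,cv2.RETR_EXTERNAL,cv2.CHAIN_APPROX_NONE)[0]:
    if cv2.contourArea(c)>150:
        p=c[:,0].mean(0);print("purple",p.round(),cast(d,p,.025)[0].round(3))
grab(20)
goto([.50,-.085,.30],rv(.08))
d=get_image("wrist");cv2.imwrite("pics/w1.png",d["image"]);o=get_obs();print(o["time"],o["eef_pos"],o["eef_rot"],o["grip_width"])
print(d["fx"],d["cx"],d["cy"],np.round(-np.array(d["R"]).T@np.array(d["t"]),3))
for n,X in dict(jar=(.576,-.179,.058),mortar=(.561,.013,.058),mat=(.666,-.072,0),cellar=(.467,-.082,.046)).items(): print(n,proj(d,X).round())
E
```

```text
purple [329. 273.] [[0.573 0.153]]
purple [310. 189.] [[ 0.365 -0.011]]
purple [245. 159.] [[ 0.354 -0.218]]
3.1333 [ 0.49992888 -0.08574307  0.29983184] [ 3.13898439e+00  1.23860315e-01 -4.43882489e-04] 0.002053967842812378
363.3353921205518 283.11377958956433 209.58983836401552 [ 0.577 -0.079  0.443]
jar [381. 105.]
mortar [191. 104.]
mat [283.   9.]
cellar [278. 197.]
```

View pics/w1.png

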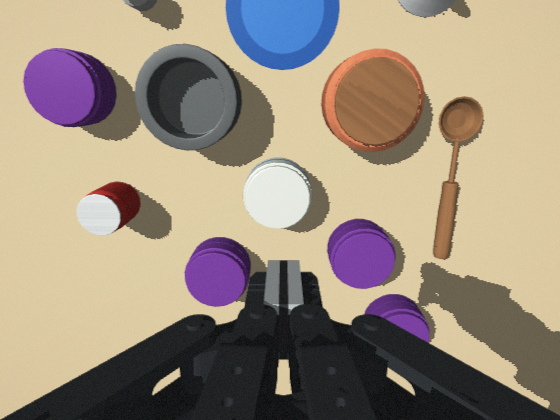

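The wrist view is nearly overhead. It shows the mortar at (188,97), the jar at (372,100), the cellar lid at (277,197), the mat at (283,15), and purple look-alikes either side of the approach at (217,272) and (362,254). It suits measuring the gap, so I fit the rims here.

```bash
cat >> h.py <<'E'
W={"cellar":((0,0,170),(179,60,255),.046),"mortar":((0,0,0),(179,55,175),.058),"jar":((0,125,40),(19,255,255),.058),"purple":((120,80,30),(155,255,255),.046)}
def wfit(d,name,seed,roi,h=None):
    lo,hi,z=W[name];m=cv2.inRange(cv2.cvtColor(d["image"],cv2.COLOR_BGR2HSV),lo,hi)
    w=np.zeros_like(m);cv2.circle(w,tuple(int(v) for v in seed),roi,255,-1)
    m=cv2.morphologyEx(m&w,cv2.MORPH_OPEN,np.ones((3,3)))
    c=cv2.convexHull(max(cv2.findContours(m,cv2.RETR_EXTERNAL,cv2.CHAIN_APPROX_SIMPLE)[0],key=cv2.contourArea))[:,0]
    P,cam=cast(d,c,z if h is None else h)
    o,r=cv2.minEnclosingCircle(P.astype(np.float32)*1000)
    return np.array(o)/1000,r/1000,c
E
python3 - <<'E'
from h import *
d=get_image("wrist");im=d["image"].copy();hsv=cv2.cvtColor(im,cv2.COLOR_BGR2HSV)
print("hsv mortar,rim,jarlid,clay,shadow,tan",*[hsv[y,x] for x,y in((190,95),(145,97),(372,100),(335,130),(255,130),(290,130))])
R={}
for k,s,roi in(("cellar",(277,197),44),("mortar",(188,97),62),("jar",(372,100),60),("purple",(217,272),42),("purple",(362,254),42)):
    o,r,c=wfit(d,k,s,roi);print(k,o.round(4),round(r,4));cv2.polylines(im,[c],1,(0,0,255),1);R[k]=o
j,mo=R["jar"],R["mortar"];v=mo-j;D=np.hypot(*v);n=np.array([v[1],-v[0]])/D;mid=(j+mo)/2
print("D",D,"mid",mid,"n",n,"mat pred",mid+.095*n)
cv2.imwrite("pics/w2.png",im)
E
```

```text
hsv mortar,rim,jarlid,clay,shadow,tan [ 90   9 112] [ 85  15 104] [ 13 129 146] [  9 151 191] [ 20  67 106] [ 22  64 224]
cellar [ 0.4683 -0.0783] 0.04
mortar [0.5659 0.017 ] 0.0545
jar [ 0.5777 -0.1699] 0.0518
purple [ 0.3667 -0.0156] 0.0469
purple [ 0.4041 -0.1863] 0.0461
D 0.18726690574007443 mid [ 0.57180316 -0.07648683] n [0.99802752 0.06277791] mat pred [ 0.66661578 -0.07052293]
```

View pics/w2.png

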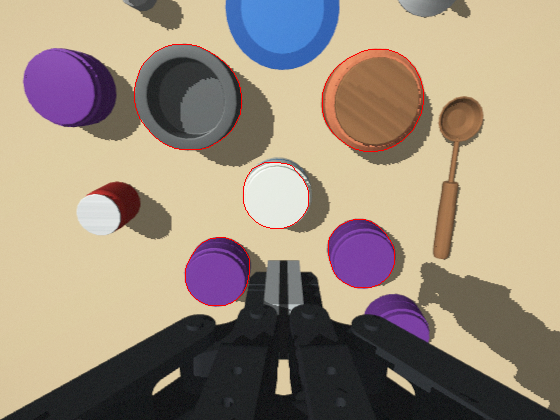

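Outlines are good. D comes out about 7 mm short because the inner flanks are visible on both sides, but that is symmetric, so the midpoint (0.571, -0.078) holds. It predicts the mat at (0.667, -0.0705), against a measured (0.667, -0.0716). The cellar is about 4 mm off the centre line. I push in short steps, re-measuring with the wrist camera between them.

```bash
cat >> h.py <<'E'
G=np.array([.571,-.078]);M=np.array([.667,-.0716]);N=(M-G)/np.linalg.norm(M-G);L=np.array([-N[1],N[0]]);PSI=np.arctan2(N[1],N[0]);Z=.014
def cellar(tag=None,guess=None):
    d=get_image("wrist");s=proj(d,[*guess,.046])
    o,r,c=wfit(d,"cellar",s,75)
    if tag:
        im=d["image"].copy();cv2.polylines(im,[c],1,(0,0,255),1);cv2.imwrite(f"pics/{tag}.png",im)
    print("cellar",o.round(4),"r",round(r,4),"s",round((o-M)@N,4),"lat",round((o-M)@L,4),"t",round(get_obs()["time"],2));return o
def push(c,dist,look=.05,v=.04,lat=None):
    """push cellar at c by dist towards a point on the line 'look' ahead of it, then back off 6 mm"""
    s=(c-M)@N; aim=M+(s+look)*N; u=(aim-c)/np.linalg.norm(aim-c)
    move_l([*(c-.058*u),Z],.08)
    hit=move_l([*(c+(dist-.051)*u),Z],v,force_limit=15)
    f=get_obs()["contact_force"]; move_l([*(c+(dist-.058)*u),Z],.08)
    print("hit",hit,"F",np.round(f,1)); return c+dist*u
E
python3 - <<'E'
from h import *
c0=np.array([.468,-.080])
b=c0-.068*N
goto([*b,.12],rv(PSI));move_l([*b,Z],.12)
c=cellar(None,c0)
g=push(c,.02);c=cellar("w3",g)
E
```

```text
cellar [ 0.4667 -0.0801] r 0.0227 s -0.2004 lat 0.0049 t 5.1
hit False F [-0.6  0.2  0.2]
cellar [ 0.4855 -0.0808] r 0.0234 s -0.1817 lat 0.0029 t 6.51
```

View pics/w3.png

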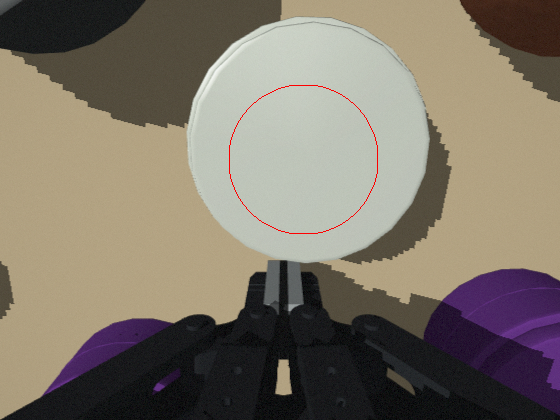

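The close view shows the lid circle centred at about (310,140) with a radius of about 120 px. My 75 px search window clipped it. Widening the window and continuing.

```bash
sed -i 's/(179,60,255),.046/(179,40,255),.046/; s/"cellar",s,75/"cellar",s,165/' h.py
python3 - <<'E'
from h import *
c=cellar("w4",[.4865,-.0815])
if 0: pass
for i in range(2):
    g=push(c,.022);c=cellar(f"w5{i}",g)
E
```

```text
cellar [ 0.4891 -0.0817] r 0.0373 s -0.1782 lat 0.0018 t 6.56
hit False F [-0.6 -0.7  0.4]
cellar [ 0.5132 -0.0828] r 0.0373 s -0.1542 lat -0.001 t 7.98
hit False F [ 0.1 -0.   0.5]
cellar [ 0.5371 -0.081 ] r 0.0373 s -0.1303 lat -0.0007 t 9.41
```

View pics/w51.png

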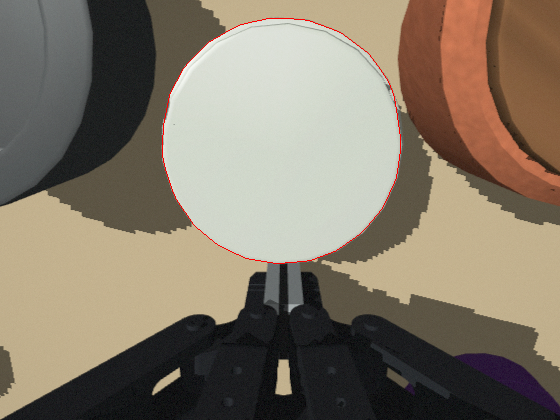

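The lid is tracked cleanly (r = 37.3 mm) at (282,140). The mortar flank edge is near column 155 and the jar edge near column 398. Before entering the gap I refine both inner edges from this near view.

```bash
python3 - <<'E'
from h import *
d=get_image("wrist");h=cv2.GaussianBlur(cv2.cvtColor(d["image"],cv2.COLOR_BGR2HSV),(3,3),0)
jar=(h[...,0]<15)&(h[...,1]>110); 
b,g,r=[d["image"][...,i].astype(int) for i in range(3)]; mor=(abs(r-b)<16)&(g<150)
rows=range(5,180,5)
pm=np.array([(max(np.where(mor[y,:170])[0]),y) for y in rows if mor[y,:170].sum()>5])
pj=np.array([(390+min(np.where(jar[y,390:])[0]),y) for y in rows if jar[y,390:].any()])
print(pm[::6].tolist(),pj[::6].tolist())
for nm,p,o0 in(("mortar",pm,(.563,.016)),("jar",pj,(.577,-.175))):
  for z in(0,.03,.058):
    P,_=cast(d,p,z);s=least_squares(lambda v:np.hypot(*(P-v).T)-.052,o0,loss="soft_l1",f_scale=.001)
    print(nm,z,s.x.round(4),np.std(np.hypot(*(P-s.x).T)).round(4),"dmat",np.hypot(*(s.x-M)).round(4),"nearest edge lat",round(min(abs((P-M)@L)),4))
E
```

```text
[[146, 5], [153, 35], [155, 65], [169, 95], [162, 125], [115, 155]] [[408, 5], [400, 35], [398, 65], [402, 95], [414, 125], [438, 155]]
mortar 0 [0.5636 0.0231] 0.0037 dmat 0.1402 nearest edge lat 0.0459
mortar 0.03 [0.5653 0.0137] 0.0035 dmat 0.1328 nearest edge lat 0.0369
mortar 0.058 [0.5656 0.0044] 0.0031 dmat 0.1267 nearest edge lat 0.0286
jar 0 [ 0.578 -0.177] 0.0002 dmat 0.1379 nearest edge lat 0.0472
jar 0.03 [ 0.5784 -0.168 ] 0.0006 dmat 0.1309 nearest edge lat 0.0384
jar 0.058 [ 0.5784 -0.1593] 0.0011 dmat 0.1247 nearest edge lat 0.0302
```

The jar base fit is very clean (0.2 mm) at (0.578, -0.177). With the 192–196 mm spacing, the mortar lies at about (0.564, 0.017) and the gap middle at about (0.571, -0.080). The cellar is on that line to about 1 mm, so I go through.

```bash
sed -i 's/^G=np.array(\[.571,-.078\]);M=np.array(\[.667,-.0716\])/G=np.array([.571,-.0797]);M=np.array([.666,-.0724])/' h.py
python3 - <<'E'
from h import *
p=get_obs()["eef_pos"];c=cellar(None,p[:2]+.058*N)
for i in range(5):
    s=(c-M)@N
    if s>-.003: break
    g=push(c,min(.025,-s),look=.04);c=cellar(f"w6{i}",g)
    if abs((c-M)@L)>.004 : print("stop");break
E
```

```text
cellar [ 0.5371 -0.0809] r 0.0373 s -0.1292 lat 0.0014 t 9.51
hit False F [-0.3 -0.7 -0.7]
cellar [ 0.5639 -0.0796] r 0.0373 s -0.1024 lat 0.0006 t 11.01
hit False F [-0.2 -0.3 -0.2]
cellar [ 0.5906 -0.0783] r 0.0373 s -0.0756 lat -0.0001 t 12.51
hit False F [-0.1 -0.1 -0.1]
cellar [ 0.6173 -0.0762] r 0.0373 s -0.0488 lat -0.0001 t 14.01
hit False F [ 0.2 -0.7  0.2]
cellar [ 0.644  -0.0739] r 0.0373 s -0.0221 lat 0.0002 t 15.51
hit False F [-1.1  0.3 -0.2]
cellar [ 0.6678 -0.0722] r 0.0372 s 0.0018 lat 0.0 t 16.93
```

It went through without contact. I retreat and check from the scene camera and overhead.

```bash
python3 - <<'E'
from h import *
p=get_obs()["eef_pos"]
b=p[:2]-.03*N
move_l([*b,Z],.08);move_l([*b,.25],.12)
move_l([.50,-.085,.28],.2);pause(.5)
d=get_image("scene");cv2.imwrite("pics/end.png",cv2.resize(d["image"][100:330,60:400],(800,541)))
for n,s in(("scene",proj(d,[.667,-.072,.046])),):
    print(n,circ(d,"cellar",s)[:3])
w=get_image("side");print(circ(w,"cellar",proj(w,[.667,-.072,.046]))[:3],get_obs()["time"],get_obs()["contact_force"])
E
```

```text
scene (array([ 0.66752598, -0.07324432]), np.float64(0.03719705180244494), np.float64(0.0005598626024173207))
(array([ 0.66744005, -0.07266483]), np.float64(0.03722368966131629), np.float64(0.0005893341178610268)) 20.7417 [-0.59529189  0.36942938 -0.80533471]
```

View pics/end.png

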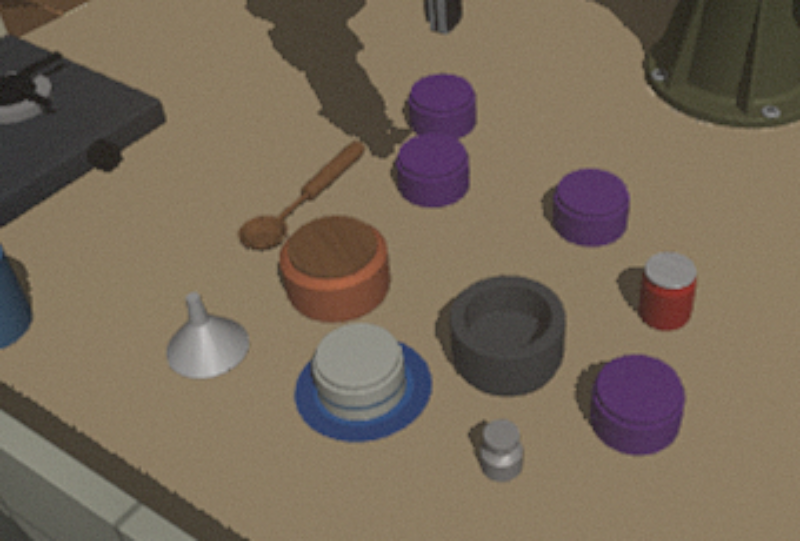

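The cellar stands upright near the mat's centre: in the crop it is at (358,370) on the blue disc at (363,388). Three views put it at (0.667, -0.073), within about 2 mm of the mat's centre. Everything else is where it was, and the arm is clear.

```bash
python3 -c "
from bench import *
print(job_done())"
```

```text
the job is handed in; nothing more can be done
None
```

The salt cellar was pushed through the gap and stands wholly on the blue mat, within about 2 mm of its centre; nothing else moved, and the job was handed in at about 21 s of the 54 s allowed.

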